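# Send the slide tray into the scanner and close its door

### The arm

A 7-joint arm with a two-finger parallel gripper is mounted at the origin on the work surface. World frame = base frame: x ahead of the robot, y to its left, z up, the work surface at z = 0. Lengths are in m, angles in rad, forces in N, time in s.
With the tool pointing down it reaches from about 0.425 to 0.875 m from the base axis. Payload 4.7 kg.
Tool frame: the origin (TCP) lies midway between the tips of the shut fingers; the grasp point (between the pads) lies 19 mm behind it; z points along the fingers, y is the direction in which the jaws open and shut (so a half turn about z gives the same grasp; the last joint's range is limited). The gripper opens to 87 mm and grips with 3 to 60 N. Pads are 19 mm wide; open, the fingers measure 117 mm over their backs; the gripper's body (75 mm by 190 mm) begins 51 mm behind the grasp point.
Start: joints at [-1.239, 0.321, -0.07, 1.45, 0.023, 1.371, -0.057], TCP at [0.203, 0.617, 0.223] pointing down, gripper open.
Joint ranges: [-2.86, 2.86], [-0.3, 2.09], [-1.38, 1.24], [0.06, 2.45], [-1.56, 4.7], [0.09, 2.05], [-2.69, 2.69]. Speed limits (rad/s): [2.57, 2.57, 3.14, 3.14, 3.14, 3.14, 3.14].

### API

Orientations are given as a rotation vector (axis times angle).
In Python, from bench import * gives the robot as it stands.
- The arm moves only by the tool move_arm, never from a script. Its arguments are lists of equal length, an entry for each row: "jaw": the closure in counts, from 0 (fully open) to 255 (shut); "slide": the shift along the tool's x, y, z in cm, a list of three; "dr": the turn, a rotation vector about the tool's x, y, z in degrees, a list of three. A call has 1 to 5 rows; each row shifts and turns the commanded pose from where the row before left it, along the tool's axes as they then stand; what a row does not reach is not made up. A row lasts 1/10 s, in which the tool goes at most 50 mm and 8.59 degrees, less where a joint would pass 70% of its speed; a pose out of reach is approached as far as the arm can. A call with a gripper value outside its range is refused whole. The fingers move at their own pace and stop on an object; "force" is the grip in N (left out, the last holds). Time passes only in rows, so rows that do not move let the fingers close. It gives the time, the measured TCP pose, the force and the opening at its end, in the units of the state.
- get_state(): the state, without advancing time (a new reading comes with each control period).
- get_image(name): name is "scene" or "top"; returns (picture, depth): 420x560x3 uint8, red, green, blue; 420x560 float32, m along the optical axis (not along the pixel's ray), 0 where there is no reading.
- camera_params(name): a dict with "K" (3x3 intrinsics, pixels), "extrinsics" (4x4, takes a point from camera to world coordinates). Camera axes: x right, y up, looking along -z (the intrinsics and any distortion apply to the point x, -y, -z); pixel columns grow to the right and rows downward; lengths in m; the calibration is good to about 2 mm. A picture is of the moment at which its call begins. camera_params takes no time and is no camera call.
- close_job(): hands the job in, once; it reports no verdict.
Trained networks look in the newest picture that a camera, given by its name, has taken for a name from the list of things; names that differ only in an ending like _2 or _b are one class to them, and where a whole thing is asked for, a point or a joint stands for the part that bears it (a point fixed in the world has none). Each returns a list of dicts, best first, with "score" (0 to 1); they miss things now and then, are a little off and sometimes report something else, mostly with a low value. They report only what shows in the picture. A call takes as long as a camera call. They do not tell look-alikes from the thing itself.
- regions_of(camera, query): "mask" (420x560 bool, what is visible of it) and "xy" ([column, row] in pixels, amid what is visible of it).
The state is a dict: "time": time; "joint_positions": joint angles; "qd": joint speeds; "joint_torque": joint torques, N m; "position": TCP position; "tool_rot": TCP orientation; "ft_force": force on the tool from outside, world axes, zero at the start; "torque": the same for the moment, N m; "grip_width": opening from 0.0 (shut) to 1.0 (fully open).
Only numpy, scipy, OpenCV 4.12 (cv2) and the standard library are available. Lean on these libraries where they do the work, as an engineer would, in place of code of your own. Each camera call takes 0.05 s, during which the arm holds its last target.

### The job

Get the slide scanner ready to scan: with your fingertips push its pulled-out tray fully home, and after that push the side-hinged door fully shut over it. Push only, grasp nothing: the slide holder stays lying in the tray, and the bottles, boxes and dishes standing around stay where they are.

Things in the scene. Friction and masses are not known exactly. Their poses are not given: they have to be found in the camera images.
- scanner: Slide scanner: a fixed low case 260 mm deep (its x), 220 mm wide (its y), 110 mm tall; its front, where the tray and the door are, looks along its own -x. Origin: centre of its underside, on the table; z up. The front face of the case is the plane x = -130 mm; the opening in it is 152 mm wide and runs from z = 22 to 90 mm.
- tray (a joint): How far the scanner's tray stands out, in m: 0 = fully home (a hard stop), up to 0.10 pulled out. It slides straight along the scanner's x with about 1.5 N of friction and stays where it is left.
- tray_front (a point): Centre of the outer face of the tray's flat front plate, turning and travelling with the tray. The plate is 146 mm wide, 56 mm tall (from 25 to 81 mm above the table; this point at 53 mm), 10 mm thick. With the tray home it stands 16 mm proud of the case's front face (at x = -146 mm in the scanner's frame). Axes as the scanner's.
- hatch (a joint): Angle of the side-hinged door, rad: 0 = shut over the front, 1.57 = standing straight out along the scanner's -x, 2.2 = fully swung. It opens clockwise seen from above, turns with slight friction (0.05 N m), stays where it is left; no latch. Hinge axis: upright, at x = -150 mm, y = +107 mm in the scanner's frame, on a small fixed cheek at the left edge of the front (looking along its +x).
- hatch_edge (a point): Free edge of the door: outer face, half-way up, 65 mm above the table, 212 mm from the hinge axis. The door is a panel 212 mm wide, 82 mm tall (24 to 106 mm above the table), 8 mm thick, with a rim 18 mm deep on its inner side. Its flat outer face lies 8 mm outside the hinge axis, the inner face on it. Axes turn with the door: -x is the outward normal, +y runs from free edge to hinge.
- holder_mid (a point): Steel slide holder with four glass slides, lying loose in the tray's recess: plate 80 x 116 x 6 mm, about 18 mm of play front to back, with an upright grip 30 mm wide, 10 mm thick, 28 mm tall at its far end. Point: middle of the plate. It rides along with the tray.
- dropper: Bystander: amber dropper bottle, 34 mm across, 75 mm tall. Loose. Origin: centre of its underside.
- jar: Bystander: glass staining jar, 56 mm across, 85 mm tall. Loose. Origin: centre of its underside.
- slidebox: Bystander: closed slide box, 85 x 100 x 32 mm. Loose. Origin: centre of its underside.
- dish: Bystander: shallow clear dish lying on top of the scanner near its back, 90 mm across, 16 mm tall. Loose. Origin: centre of its underside.
- oil: Bystander: small glass jar, 44 mm across, 60 mm tall. Loose. Origin: centre of its underside.
- coverbox: Bystander: little cardboard box, 45 x 55 x 22 mm. Loose. Origin: centre of its underside.
- beaker: Bystander: white beaker, 66 mm across, 80 mm tall. Loose. Origin: centre of its underside.
Things that resemble listed ones, but are neither listed nor needed, are in the scene too. Of the things like the part that bears holder_mid, leave any that is pink or red; of the rest the smaller one is meant.

How it is judged:
On the way, in this order (a step that is already met when the one before it is completed fails the run):
1. the tray is fully home while the door is still well open (value of joint tray below 0.005 m and value of joint hatch above 0.5 rad), for 0.2 s.
2. the door is fully shut (value of joint hatch below 0.05 rad and value of joint tray below 0.005 m), for 0.2 s.
At the end, for the whole second after the job is handed in: The tray is home to within 5 mm, the door is shut to within 0.05 rad and at rest, and the slide holder lies in the tray (all of step 2 and velocity of joint hatch between -0.02 and 0.02 rad/s and z of holder_mid in the frame of tray_front below -0.012 m and x of holder_mid in the frame of tray_front between 0.075 and 0.13 m); the robot touches nothing.
It fails at once if the door is swung shut onto a tray that is still out (value of joint tray above 0.015 m and value of joint hatch below 0.5 rad).
It fails at once if the slide holder is lifted out of its recess in the tray (z of holder_mid in the frame of tray_front above -0.006 m).
It fails at once if a bystander is lifted, knocked over or shifted by more than 20 mm (distance of any of dropper, jar, slidebox, dish, oil, coverbox, beaker from where it was at the start of the episode above 0.02 m or angle between any of dropper, jar, slidebox, dish, oil, coverbox, beaker's own z axis and vertical above 0.4 rad).
It also fails if it takes over 51 s, if anything falls off the work surface, if the arm or the gripper's body presses on something with over 40 N, if the wrist force passes 120 N, or if a joint passes its speed limit or range.

## Working session

There is one attempt and no reset: what is moved stays moved. The work goes in short steps, Python scripts to look and compute and a tool call to move; the robot and the scene stay as the last step left them, time stands still between calls to the robot, and variables do not carry over. Pictures are saved under pics/ and viewed, and the job is handed in when it is done.

Besides the shell and the picture viewer there is one more tool, called after "Request:" as name(argument=value, ...), one argument or row to a line, values as JSON. move_arm: Moves the arm, as the interface text tells. Its arguments: {"type":"object","properties":{"jaw":{"type":"array","items":{"type":"number"}},"slide":{"type":"array","items":{"type":"array","items":{"type":"number"}}},"dr":{"type":"array","items":{"type":"array","items":{"type":"number"}}},"force":{"type":"number"}},"required":["jaw","slide","dr"]}

```bash
mkdir -p pics; ls
python3 - <<'E'
from bench import *
import cv2, numpy as np
s=get_state(); print({k:np.round(v,3).tolist() for k,v in s.items()})
for n in ["scene","top"]:
    p,d=get_image(n); cv2.imwrite(f"pics/{n}0.png",p[:,:,::-1]); np.save(f"pics/{n}0.npy",d)
    c=camera_params(n); print(n,{k:np.round(v,4).tolist() if not isinstance(v,str) else v for k,v in c.items()})
E
```

```text
pics
{'time': 0.0, 'joint_positions': [-1.239, 0.322, -0.07, 1.452, 0.023, 1.371, -0.057], 'qd': [-0.001, -0.0, -0.0, 0.001, 0.0, 0.001, -0.0], 'joint_torque': [-0.0, -49.13, -0.404, -31.252, -0.064, 0.044, 0.0], 'position': [0.203, 0.617, 0.221], 'tool_rot': [-0.497, -3.102, 0.003], 'ft_force': [0.811, -0.189, 0.201], 'torque': [-0.004, 0.03, -0.003], 'grip_width': 0.999}
scene {'K': [[543.1749, 0.0, 279.4412], [0.0, 543.1749, 209.4901], [0.0, 0.0, 1.0]], 'extrinsics': [[-0.1663, -0.806, 0.568, 1.4171], [0.986, -0.1422, 0.0868, 0.1643], [0.0108, 0.5745, 0.8184, 1.3506], [0.0, 0.0, 0.0, 1.0]]}
top {'K': [[522.8168, 0.0, 276.202], [0.0, 522.8168, 207.6427], [0.0, 0.0, 1.0]], 'extrinsics': [[0.0306, 0.9918, -0.1242, 0.3859], [-0.9995, 0.0298, -0.0086, 0.0096], [-0.0048, 0.1244, 0.9922, 1.4645], [0.0, 0.0, 0.0, 1.0]]}
```

View pics/scene0.png

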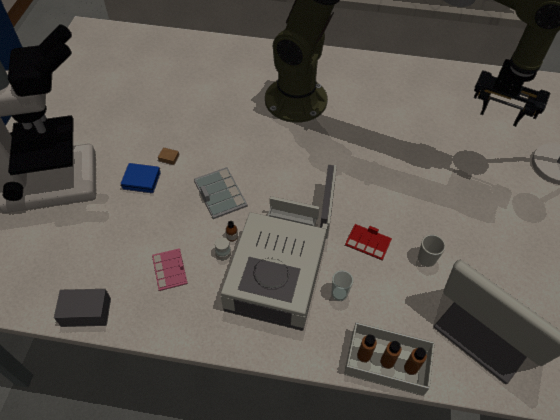

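View pics/top0.png

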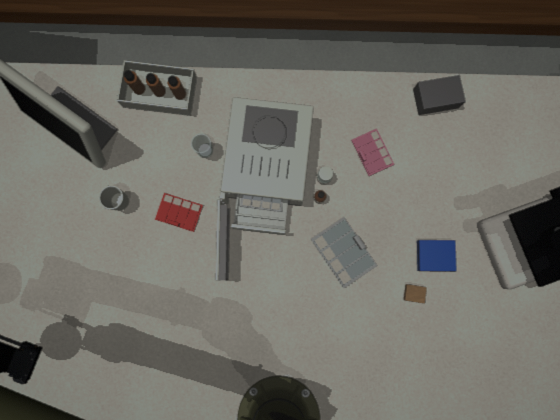

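The scene view shows the scanner at (275,268), its tray plate at (295,210) and the door standing out at (328,195). In the top view the scanner is at (268,150), the tray at (262,215) and the door at (225,240). The holder-like things are at top (262,203) in the tray, grey (343,252) on the table, red (180,212) and pink (372,152). The one in the tray should be the smaller non-pink one. I'll check that in a crop and measure.

```bash
cat > h.py <<'E'
from bench import *
import cv2, numpy as np
def cloud(n,d):
    c=camera_params(n);K=np.array(c["K"]);T=np.array(c["extrinsics"])
    v,u=np.indices(d.shape)
    X=np.stack([(u-K[0,2])/K[0,0]*d,-(v-K[1,2])/K[1,1]*d,-d],-1)
    P=X@T[:3,:3].T+T[:3,3]; P[d<=0]=np.nan
    return P
def proj(n,p):
    c=camera_params(n);K=np.array(c["K"]);T=np.array(c["extrinsics"])
    q=(np.asarray(p)-T[:3,3])@T[:3,:3]
    return np.stack([K[0,0]*q[...,0]/-q[...,2]+K[0,2],K[1,1]*-q[...,1]/-q[...,2]+K[1,2]],-1)
E
python3 - <<'E'
from h import *
a=cv2.imread("pics/top0.png")[80:300,190:400]; b=cv2.imread("pics/scene0.png")[150:330,190:400]
cv2.imwrite("pics/c1.png",np.hstack([cv2.resize(a,(400,419),interpolation=3),cv2.resize(b,(400,343),interpolation=3)[:343]]) if 0 else cv2.resize(a,(630,600)[:2] if 0 else (573,600),interpolation=2))
cv2.imwrite("pics/c2.png",cv2.resize(b,(700,600),interpolation=2))
for cam in ["top","scene"]:
  P=cloud(cam,np.load(f"pics/{cam}0.npy"))
  for q in ["scanner","tray","hatch","holder_mid","dropper","jar","slidebox","dish","oil","coverbox","beaker"]:
    for r in regions_of(cam,q)[:4]:
        m=r["mask"]; pp=P[m]; pp=pp[~np.isnan(pp[:,0])]
        print(cam,q,round(r["score"],2),np.round(r["xy"]),m.sum(),np.round(np.median(pp,0),3),np.round(np.percentile(pp,2,axis=0),3),np.round(np.percentile(pp,98,axis=0),3))
E
```

```text
top scanner 0.98 [260. 164.] 10458 [0.671 0.066 0.108] [ 0.404 -0.054  0.024] [0.837 0.169 0.115]
top tray 0.67 [260. 221.] 1228 [0.532 0.065 0.033] [ 0.495 -0.003  0.025] [0.582 0.132 0.083]
top hatch 0.8 [223. 244.] 998 [0.462 0.159 0.103] [0.369 0.148 0.021] [0.561 0.175 0.109]
top holder_mid 0.86 [178. 213.] 1143 [0.548 0.295 0.006] [ 0.504  0.24  -0.001] [0.592 0.353 0.024]
top holder_mid 0.74 [348. 252.] 2517 [ 0.45  -0.17   0.009] [ 0.368 -0.245 -0.001] [ 0.532 -0.094  0.037]
top holder_mid 0.64 [373. 152.] 1141 [ 0.736 -0.248  0.006] [ 0.679 -0.295 -0.002] [ 0.795 -0.197  0.025]
top jar 0.87 [204. 145.] 413 [0.736 0.235 0.05 ] [0.703 0.206 0.   ] [0.754 0.256 0.088]
top jar 0.52 [225. 242.] 1003 [0.467 0.159 0.103] [0.369 0.149 0.022] [0.567 0.175 0.109]
top slidebox 0.7 [434. 255.] 1216 [ 0.448 -0.418  0.031] [ 0.408 -0.469  0.009] [ 0.489 -0.372  0.037]
top oil 0.68 [326. 175.] 198 [ 0.655 -0.109  0.057] [ 0.64  -0.128  0.019] [ 0.677 -0.092  0.064]
top coverbox 0.75 [418. 292.] 356 [ 0.344 -0.363  0.021] [ 0.323 -0.391  0.001] [ 0.365 -0.337  0.027]
top beaker 0.9 [114. 19
[... 969 characters left out ...]
.083  0.078]
scene jar 0.77 [341. 285.] 510 [0.725 0.229 0.057] [0.705 0.205 0.008] [0.757 0.252 0.088]
scene jar 0.71 [293. 211.] 889 [0.51  0.065 0.046] [ 0.499 -0.001  0.028] [0.542 0.133 0.084]
scene slidebox 0.95 [142. 178.] 896 [ 0.457 -0.417  0.032] [ 0.408 -0.469  0.006] [ 0.492 -0.374  0.039]
scene slidebox 0.73 [341. 284.] 512 [0.721 0.231 0.056] [0.701 0.207 0.005] [0.757 0.255 0.088]
scene oil 0.75 [224. 248.] 311 [ 0.672 -0.109  0.052] [ 0.643 -0.13   0.004] [ 0.684 -0.091  0.065]
scene coverbox 0.65 [167. 157.] 266 [ 0.348 -0.363  0.021] [ 0.317 -0.393  0.003] [ 0.368 -0.337  0.029]
scene beaker 0.77 [431. 250.] 708 [0.571 0.466 0.049] [ 0.504  0.434 -0.002] [0.607 0.506 0.083]
```

Run:
```python
from h import *
print(get_state()["time"])
```

```text
1.2
```

View pics/c1.png

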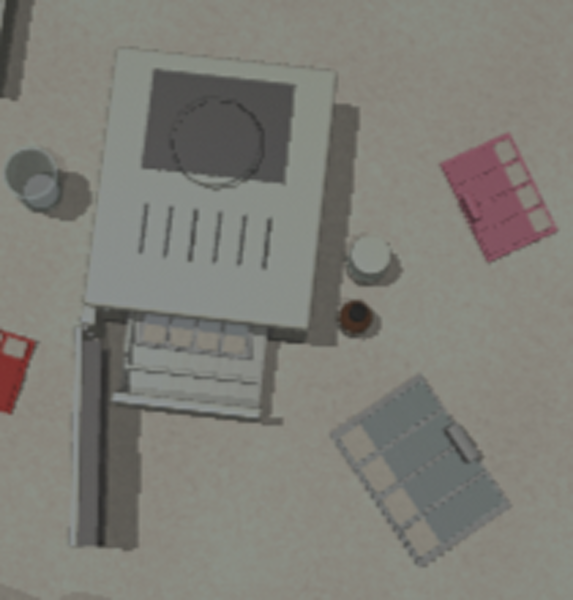

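View pics/c2.png

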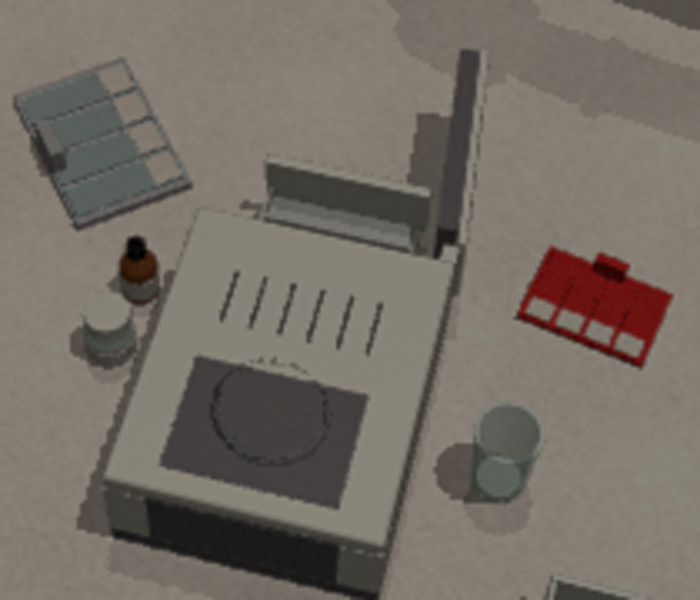

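Run:
```python
from h import *
Q=[]
for cam in ["top","scene"]:
  P=cloud(cam,np.load(f"pics/{cam}0.npy"))
  sel=(P[...,2]>.104)&(P[...,2]<.125)&(P[...,0]>.55)&(P[...,0]<.9)&(P[...,1]>-.1)&(P[...,1]<.2)
  q=P[sel]; r=cv2.minAreaRect(q[:,:2].astype(np.float32)*1000); print(cam,"top z",np.median(q[:,2]),r)
  # plate: top rim
  sel=(P[...,2]>.07)&(P[...,2]<.09)&(P[...,0]>.46)&(P[...,0]<.56)&(P[...,1]>-.03)&(P[...,1]<.142)
  q=P[sel]; print("plate",len(q),cv2.minAreaRect(q[:,:2].astype(np.float32)*1000),np.percentile(q[:,0],[5,50,95]))
  sel=(P[...,2]>.095)&(P[...,2]<.115)&(P[...,0]>.33)&(P[...,0]<.545)&(P[...,1]>.12)&(P[...,1]<.22)
  q=P[sel]; print("door",len(q),cv2.minAreaRect(q[:,:2].astype(np.float32)*1000))
  for x in np.arange(.37,.55,.03):
    s=q[abs(q[:,0]-x)<.008]; 
    if len(s): print(round(x,2),np.round(np.percentile(s[:,1],[3,50,97]),4))
```

```text
top top z 0.10901739593560189 ((693.0933837890625, 53.393287658691406), (222.5840606689453, 305.0013122558594), 84.95264434814453)
plate 215 ((503.197998046875, 68.52408599853516), (145.45547485351562, 10.459371566772461), 85.36782836914062) [0.49477692 0.50300522 0.51031959]
door 697 ((454.371337890625, 161.85659790039062), (181.28363037109375, 26.320831298828125), 1.0818618535995483)
0.37 [0.1479 0.161  0.1711]
0.4 [0.1491 0.1599 0.1724]
0.43 [0.1504 0.1623 0.1739]
0.46 [0.1489 0.1602 0.1726]
0.49 [0.1505 0.163  0.1737]
0.52 [0.1517 0.1644 0.1756]
0.55 [0.1536 0.1657 0.1762]
scene top z 0.11067519131476977 ((693.90966796875, 50.268577575683594), (221.30091857910156, 307.8879089355469), 84.53311157226562)
plate 243 ((504.8345947265625, 67.15138244628906), (144.1090850830078, 17.05074691772461), 84.79605865478516) [0.49790736 0.50538436 0.51339078]
door 446 ((453.763427734375, 160.61048889160156), (181.03701782226562, 25.945676803588867), 0.9574648141860962)
0.37 [0.1479 0.1612 0.1716]
0.4 [0.1479 0.1596 0.1718]
0.43 [0.149  0.1612 0.1726]
0.46 [0.1492 0.1616 0.1733]
0.49 [0.1497 0.1619 0.1737]
0.52 [0.1508 0.1622 0.174 ]
0.55 [0.152  0.1638 0.1732]
```

The tray's holder is the one meant: it's the smaller, grey-white one already lying in the tray. Scanner yaw is about -5°, and the plate's outer face is at about (0.498, 0.069). Tray travel comes out near 72 mm, and the door's outer face is at y≈0.174. First I'll align the yaw and travel with the fingers shut.

Request:
move_arm(
  jaw=[255,255,255,255,255],
  slide=[
    [0,0,0],
    [0,0,0],
    [-2.4,-4.2,0],
    [-2.4,-4.2,0],
    [-2.4,-4.2,0],
  ],
  dr=[
    [0,0,-6.6],
    [0,0,-6.6],
    [0,0,0],
    [0,0,0],
    [0,0,0],
  ],
)

```text
time: 1.7
position: [0.2644, 0.4842, 0.2223]
tool_rot: [0.136, 3.138, -0.0]
ft_force: [1.4, -0.4, 0.7]
grip_width: 0.633
```

Request:
move_arm(
  jaw=[255,255,255,255,255],
  slide=[
    [-2.4,-4.2,0],
    [-2.4,-4.2,0],
    [-2.4,-4.2,0],
    [-2.4,-4.2,0],
    [-2.4,-4.2,0],
  ],
  dr=[
    [0,0,0],
    [0,0,0],
    [0,0,0],
    [0,0,0],
    [0,0,0],
  ],
)

```text
time: 2.2
position: [0.3657, 0.2641, 0.2229]
tool_rot: [0.137, 3.138, 0.002]
ft_force: [0.9, 1.4, 0.2]
grip_width: 0.173
```

Request:
move_arm(
  jaw=[255,255,255,255,255],
  slide=[
    [-1.9,-3.8,0],
    [-1.9,-3.8,0],
    [-1.9,-3.8,0],
    [-1.9,-3.8,0],
    [-1.9,-3.8,0],
  ],
  dr=[
    [0,0,0],
    [0,0,0],
    [0,0,0],
    [0,0,0],
    [0,0,0],
  ],
)

```text
time: 2.7
position: [0.4436, 0.0667, 0.223]
tool_rot: [0.137, 3.138, 0.001]
ft_force: [0.8, 0.4, 0.6]
grip_width: 0.007
```

Request:
move_arm(
  jaw=[255,255,255,255,255],
  slide=[
    [0,0,4],
    [0,0,4],
    [0,0,4],
    [0,0,3],
    [0,0,1.4],
  ],
  dr=[
    [0,0,0],
    [0,0,0],
    [0,0,0],
    [0,0,0],
    [0,0,0],
  ],
)

```text
time: 3.2
position: [0.4411, 0.0678, 0.0559]
tool_rot: [-0.137, -3.135, 0.002]
ft_force: [0.5, 0.1, 0.4]
grip_width: 0.007
```

Run:
```python
from h import *
for n in ["scene","top"]:
    p,d=get_image(n); np.save(f"pics/{n}1.npy",d)
    a=p[130:310,180:390] if n=="scene" else p[130:310,180:390]
    cv2.imwrite(f"pics/{n}1.png",cv2.resize(a[:,:,::-1],(700,600),interpolation=2))
s=get_state();print(s["position"],s["ft_force"],s["grip_width"])
```

```text
[0.44126569 0.06785175 0.05664951] [0.50247562 0.8028821  0.60134161] 0.0030824545389160508
```

View pics/scene1.png

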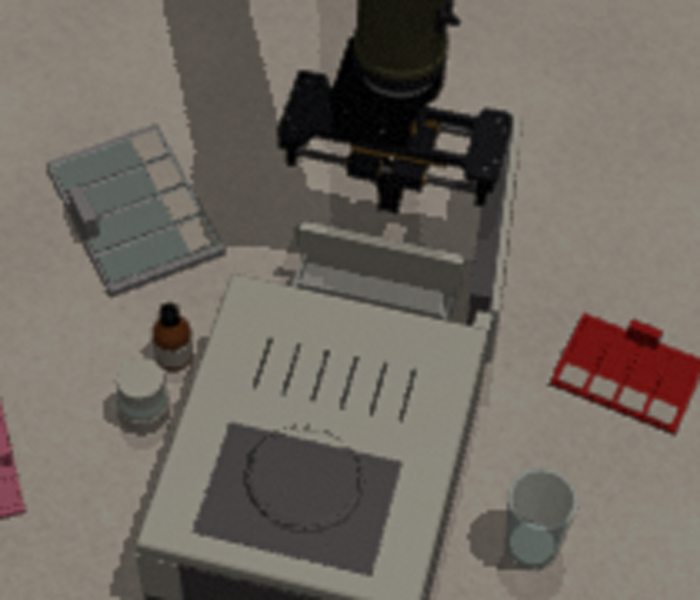

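View pics/top1.png

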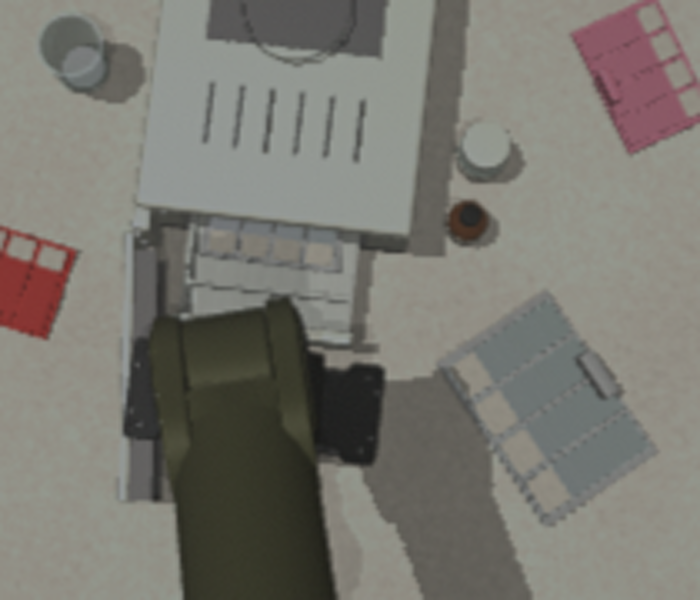

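The shut fingertips hang in front of the plate (scene crop 390,205, plate at 385,255), and the body is above the door. Now I push gently.

Request:
move_arm(
  jaw=[255,255,255,255,255],
  slide=[
    [-1.5,0,0],
    [-1.5,0,0],
    [-1,0,0],
    [-0.7,0,0],
    [-0.7,0,0],
  ],
  dr=[
    [0,0,0],
    [0,0,0],
    [0,0,0],
    [0,0,0],
    [0,0,0],
  ],
)

```text
time: 3.8
position: [0.4969, 0.0639, 0.059]
tool_rot: [-0.137, -3.138, -0.001]
ft_force: [-2.3, 0.3, 1.1]
grip_width: 0.004
```

Request:
move_arm(
  jaw=[255,255,255,255],
  slide=[
    [-0.8,0,0],
    [-0.8,0,0],
    [-0.8,0,0],
    [-0.8,0,0],
  ],
  dr=[
    [0,0,0],
    [0,0,0],
    [0,0,0],
    [0,0,0],
  ],
)

```text
time: 4.2
position: [0.5294, 0.061, 0.0586]
tool_rot: [-0.137, -3.139, -0.0]
ft_force: [-2.5, 0.4, 1.6]
grip_width: 0.01
```

Request:
move_arm(
  jaw=[255,255,255,255],
  slide=[
    [-0.8,0,0],
    [-0.8,0,0],
    [-0.6,0,0],
    [-0.4,0,0],
  ],
  dr=[
    [0,0,0],
    [0,0,0],
    [0,0,0],
    [0,0,0],
  ],
)

```text
time: 4.6
position: [0.5553, 0.0586, 0.0585]
tool_rot: [0.137, 3.139, -0.0]
ft_force: [-0.0, 1.0, 1.8]
grip_width: 0.005
```

Request:
move_arm(
  jaw=[255,255],
  slide=[
    [-0.4,0,0],
    [-0.4,0,0],
  ],
  dr=[
    [0,0,0],
    [0,0,0],
  ],
)

```text
time: 4.8
position: [0.5578, 0.0583, 0.058]
tool_rot: [-0.136, -3.127, -0.0]
ft_force: [-20.9, 0.5, 16.5]
grip_width: 0.005
```

Request:
move_arm(
  jaw=[255,255,255,255,255],
  slide=[
    [0,0,0],
    [0,0,0],
    [1,0,0],
    [3,0,0],
    [4.5,0,0],
  ],
  dr=[
    [0,0,0],
    [0,0,0],
    [0,0,0],
    [0,0,0],
    [0,0,0],
  ],
)

```text
time: 5.3
position: [0.4796, 0.0647, 0.059]
tool_rot: [0.139, 3.134, -0.001]
ft_force: [-1.2, 0.4, 0.4]
grip_width: 0.005
```

Run:
```python
from h import *
for n in ["scene","top"]:
    p,d=get_image(n); np.save(f"pics/{n}2.npy",d)
    a=p[130:310,180:390]
    cv2.imwrite(f"pics/{n}2.png",cv2.resize(a[:,:,::-1],(700,600),interpolation=2))
    P=cloud(n,d)
    sel=(P[...,2]>.07)&(P[...,2]<.09)&(P[...,0]>.48)&(P[...,0]<.62)&(P[...,1]>-.03)&(P[...,1]<.135)
    q=P[sel]; print(n,len(q))
    if len(q): print(cv2.minAreaRect(q[:,:2].astype(np.float32)*1000),np.percentile(q[:,0],[2,50,98]))
    sel=(P[...,2]>.104)&(P[...,2]<.115)&(P[...,0]>.53)&(P[...,1]>-.1)&(P[...,1]<.14)
    q=P[sel]; a=np.deg2rad(-5); sx=q[:,0]*np.cos(a)+q[:,1]*np.sin(a); print("case sx range",np.percentile(sx,[.5,1,99,99.5]))
s=get_state();print(s["time"],s["position"],s["ft_force"])
```

```text
scene 29
((489.685791015625, 63.362857818603516), (8.031929016113281, 20.957666397094727), 13.171310424804688) [0.48514535 0.4902808  0.49275675]
case sx range [0.58048371 0.58254711 0.8376387  0.83853662]
top 223
((574.3442993164062, 52.7637939453125), (160.85821533203125, 16.02452278137207), 87.42766571044922) [0.56580321 0.57472118 0.58315806]
case sx range [0.57935192 0.58067149 0.83452017 0.83623522]
5.4 [0.47132423 0.06527721 0.05660651] [ 0.69290851  0.75320955 -0.50183624]
```

View pics/top2.png

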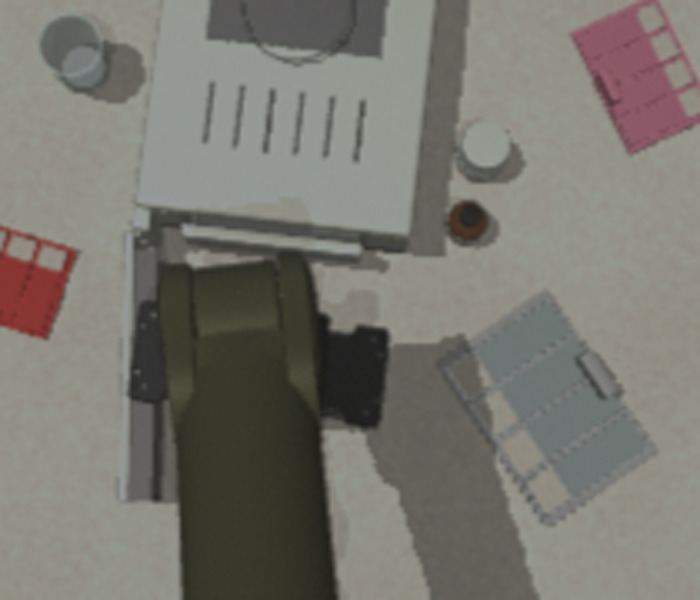

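View pics/scene2.png

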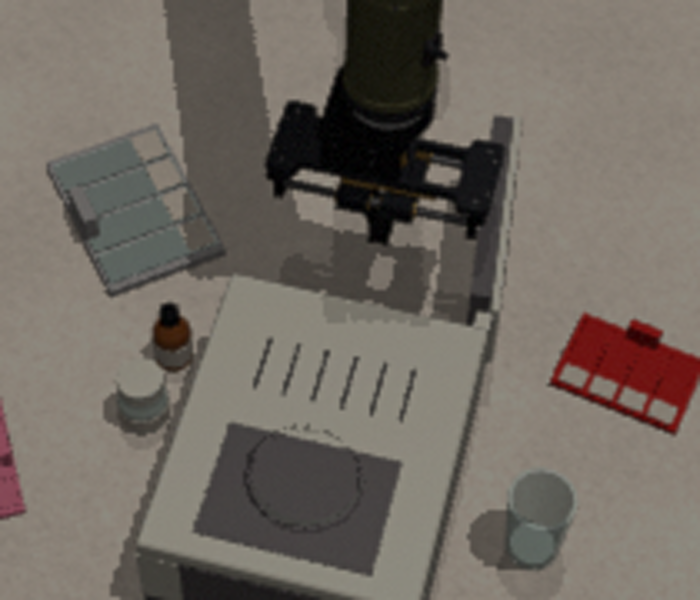

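The tray is home: in the top view the plate stands about 16 mm proud of the case front (crop 275,240), and the stop took 21 N. Now I go up, over the door, and down on its outer side.

Request:
move_arm(
  jaw=[255,255,255,255,255],
  slide=[
    [0,0,-4],
    [0,0,-4],
    [0,0,-3],
    [1.5,4,0],
    [1.5,4,0],
  ],
  dr=[
    [0,0,0],
    [0,0,0],
    [0,0,0],
    [0,0,0],
    [0,0,0],
  ],
)

```text
time: 5.9
position: [0.457, 0.1479, 0.1706]
tool_rot: [0.144, 3.133, 0.005]
ft_force: [1.1, 1.1, -0.2]
grip_width: 0.004
```

Request:
move_arm(
  jaw=[255,255,255,255,255],
  slide=[
    [1.5,4,0],
    [1.5,4,0],
    [0,0,4],
    [0,0,4],
    [0,0,2],
  ],
  dr=[
    [0,0,0],
    [0,0,0],
    [0,0,0],
    [0,0,0],
    [0,0,0],
  ],
)

```text
time: 6.4
position: [0.4312, 0.2293, 0.0658]
tool_rot: [-0.136, -3.137, 0.003]
ft_force: [-0.1, -0.4, 0.1]
grip_width: 0.002
```

Run:
```python
from h import *
for n in ["scene"]:
    p,d=get_image(n); np.save(f"pics/{n}3.npy",d)
    a=p[130:310,180:390]
    cv2.imwrite(f"pics/{n}3.png",cv2.resize(a[:,:,::-1],(700,600),interpolation=2))
s=get_state();x,y,z=s["position"];print(s["time"],s["position"],s["ft_force"],"sx,sy",x*.9962-y*.0872,y*.9962+x*.0872)
```

```text
6.45 [0.42984191 0.22827344 0.06362708] [-0.82730576 -0.43985649 -2.0320528 ] sx,sy 0.4083030671829225 0.26488821351319397
```

View pics/scene3.png

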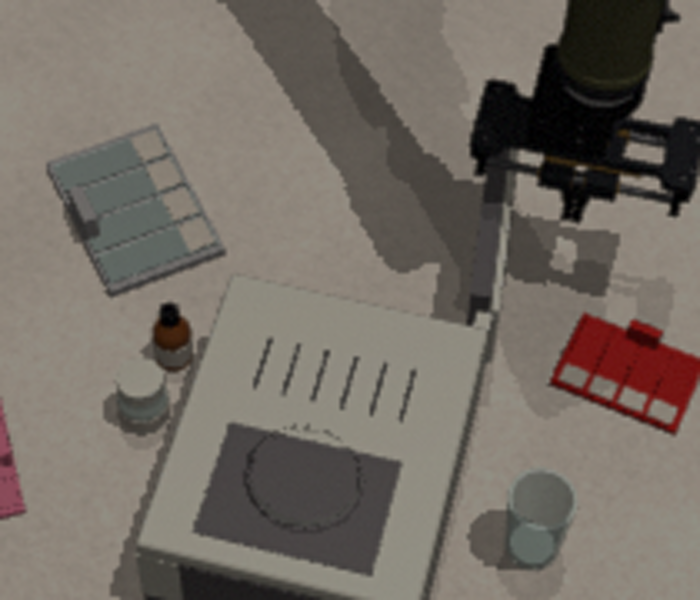

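The fingertips (575,205) hang on the outer side of the door (500,230). Now I push along the arc.

Request:
move_arm(
  jaw=[255,255,255,255,255],
  slide=[
    [0,-1.8,0],
    [0,-1.5,0],
    [0,-1.5,0],
    [0,-1.6,0],
    [-0.3,-1.8,0],
  ],
  dr=[
    [0,0,0],
    [0,0,0],
    [0,0,0],
    [0,0,0],
    [0,0,0],
  ],
)

```text
time: 6.95
position: [0.4286, 0.1471, 0.0698]
tool_rot: [0.138, 3.136, 0.003]
ft_force: [0.8, 0.6, 0.4]
grip_width: 0.004
```

Request:
move_arm(
  jaw=[255,255,255,255,255],
  slide=[
    [-0.6,-1.6,0],
    [-0.8,-1.5,0],
    [-1,-1.4,0],
    [-1.1,-1.3,0],
    [-1.2,-1.2,0],
  ],
  dr=[
    [0,0,0],
    [0,0,0],
    [0,0,0],
    [0,0,0],
    [0,0,0],
  ],
)

```text
time: 7.45
position: [0.4691, 0.0727, 0.0695]
tool_rot: [0.139, 3.137, 0.002]
ft_force: [-1.6, 1.0, -0.3]
grip_width: 0.007
```

Run:
```python
from h import *
for n in ["scene"]:
    p,d=get_image(n); np.save(f"pics/{n}4.npy",d)
    a=p[130:310,180:390]
    cv2.imwrite(f"pics/{n}4.png",cv2.resize(a[:,:,::-1],(700,600),interpolation=2))
s=get_state();x,y,z=s["position"];print(s["time"],s["position"],s["ft_force"],"sx,sy",x*.9962-y*.0872,y*.9962+x*.0872)
```

```text
7.5 [0.47107649 0.07015001 0.06978369] [ 2.34823038 -2.31779556  0.29018803] sx,sy 0.46316931490678864 0.11096131404540162
```

View pics/scene4.png

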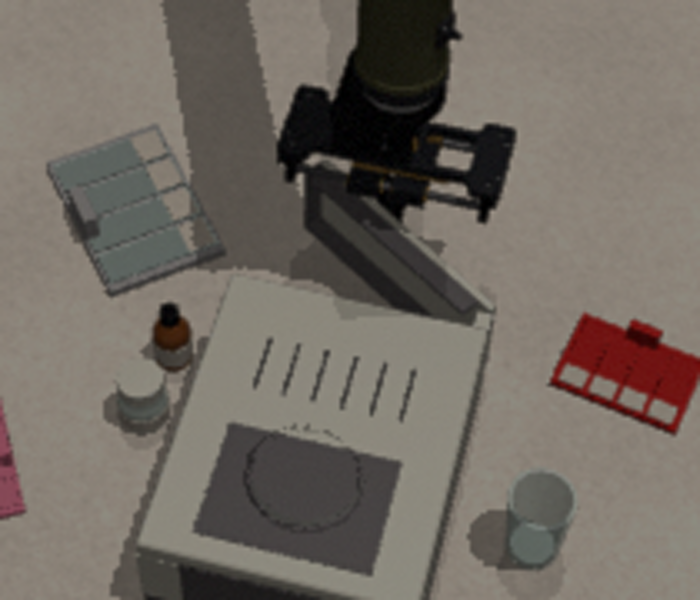

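The door is about 0.6 rad open and following the fingertips (door at 390,240). I carry on and ease off near shut.

Request:
move_arm(
  jaw=[255,255,255,255,255],
  slide=[
    [-1.1,-0.9,0],
    [-1.1,-0.9,0],
    [-1.1,-0.8,0],
    [-1,-0.5,0],
    [-0.9,-0.4,0],
  ],
  dr=[
    [0,0,0],
    [0,0,0],
    [0,0,0],
    [0,0,0],
    [0,0,0],
  ],
)

```text
time: 8.0
position: [0.5178, 0.0343, 0.069]
tool_rot: [0.138, 3.138, 0.001]
ft_force: [-0.9, 0.1, -0.9]
grip_width: 0.008
```

Request:
move_arm(
  jaw=[255,255,255,255],
  slide=[
    [-0.8,-0.2,0],
    [-0.6,0,0],
    [-0.5,0,0],
    [-0.4,0,0],
  ],
  dr=[
    [0,0,0],
    [0,0,0],
    [0,0,0],
    [0,0,0],
  ],
)

```text
time: 8.4
position: [0.5404, 0.031, 0.0684]
tool_rot: [-0.137, -3.138, 0.0]
ft_force: [-0.7, 0.7, -0.1]
grip_width: 0.009
```

Request:
move_arm(
  jaw=[255,255],
  slide=[
    [-0.3,0,0],
    [-0.3,0,0],
  ],
  dr=[
    [0,0,0],
    [0,0,0],
  ],
)

```text
time: 8.6
position: [0.5432, 0.0307, 0.0682]
tool_rot: [-0.136, -3.131, -0.0]
ft_force: [-14.1, 1.2, 11.6]
grip_width: 0.01
```

Request:
move_arm(
  jaw=[255,255],
  slide=[
    [-0.2,0,0],
    [0,0,0],
  ],
  dr=[
    [0,0,0],
    [0,0,0],
  ],
)

```text
time: 8.8
position: [0.5431, 0.0308, 0.0679]
tool_rot: [-0.136, -3.127, -0.001]
ft_force: [-14.0, 0.5, 11.1]
grip_width: 0.005
```

Request:
move_arm(
  jaw=[255,255,255,255,255],
  slide=[
    [0.5,0,0],
    [1.5,0,0],
    [3.5,0,0],
    [3,0,-2],
    [0,0,-5],
  ],
  dr=[
    [0,0,0],
    [0,0,0],
    [0,0,0],
    [0,0,0],
    [0,0,0],
  ],
)

```text
time: 9.3
position: [0.4546, 0.0372, 0.1334]
tool_rot: [-0.134, -3.124, 0.005]
ft_force: [1.3, 0.6, 1.2]
grip_width: 0.007
```

Request:
move_arm(
  jaw=[255,255,255,255,255],
  slide=[
    [0,4,-2],
    [0,4,-2],
    [0,4,-2],
    [0,4,0],
    [0,4,0],
  ],
  dr=[
    [0,0,0],
    [0,0,0],
    [0,0,0],
    [0,0,0],
    [0,0,0],
  ],
)

```text
time: 9.8
position: [0.4817, 0.239, 0.1999]
tool_rot: [0.137, 3.136, 0.004]
ft_force: [-0.5, 0.3, 0.5]
grip_width: 0.007
```

Run:
```python
from h import *
for n in ["scene","top"]:
    p,d=get_image(n); np.save(f"pics/{n}5.npy",d)
    a=p[80:310,180:390]
    cv2.imwrite(f"pics/{n}5.png",cv2.resize(a[:,:,::-1],(548,600),interpolation=2))
    P=cloud(n,d)
    X=P[...,0]*.9962-P[...,1]*.0872; Y=P[...,1]*.9962+P[...,0]*.0872; Z=P[...,2]
    sel=(Z>.095)&(Z<.1125)&(X>.5)&(X<.62)
    for y in np.arange(.01,.23,.03):
        s=sel&(abs(Y-y)<.01); 
        if s.sum(): print(n,round(y,2),s.sum(),np.round(np.percentile(X[s],[1,5,10]),4))
    P0=cloud(n,np.load(f"pics/{n}0.npy"))
    for q in ["dropper","jar","slidebox","oil","coverbox","beaker"]:
        for r in regions_of(n,q)[:1]: 
            print(q,round(r["score"],2),np.round(np.nanmedian(P[r["mask"]],0),3))
s=get_state();print(s["time"],s["position"],s["ft_force"])
```

```text
scene 0.01 108 [0.5513 0.5536 0.5561]
scene 0.04 123 [0.5496 0.5534 0.5562]
scene 0.07 123 [0.5513 0.5535 0.5561]
scene 0.1 129 [0.5513 0.553  0.5563]
scene 0.13 115 [0.5511 0.5524 0.5554]
scene 0.16 131 [0.5499 0.5536 0.5563]
scene 0.19 129 [0.551  0.5536 0.5559]
scene 0.22 70 [0.5532 0.5564 0.5632]
dropper 0.65 [ 0.609 -0.098  0.043]
jar 0.77 [0.721 0.229 0.057]
slidebox 0.81 [ 0.458 -0.419  0.032]
oil 0.61 [ 0.671 -0.11   0.054]
coverbox 0.62 [ 0.352 -0.367  0.021]
beaker 0.57 [0.574 0.466 0.053]
top 0.01 148 [0.5507 0.5537 0.5572]
top 0.04 191 [0.5508 0.5526 0.5562]
top 0.07 194 [0.5504 0.5533 0.5561]
top 0.1 185 [0.5502 0.552  0.5558]
top 0.13 181 [0.5506 0.5521 0.5553]
top 0.16 190 [0.5508 0.5527 0.5559]
top 0.19 192 [0.5503 0.5527 0.5562]
top 0.22 112 [0.5504 0.5533 0.5585]
dropper 0.52 [ 0.597 -0.095  0.049]
jar 0.98 [0.739 0.234 0.049]
slidebox 0.73 [0.566 0.06  0.102]
oil 0.72 [ 0.656 -0.108  0.057]
coverbox 0.69 [ 0.344 -0.363  0.02 ]
beaker 0.8 [0.583 0.482 0.047]
10.5 [0.4810684  0.23639748 0.19869393] [ 0.38909807 -0.25928194  0.38996895]
```

View pics/top5.png

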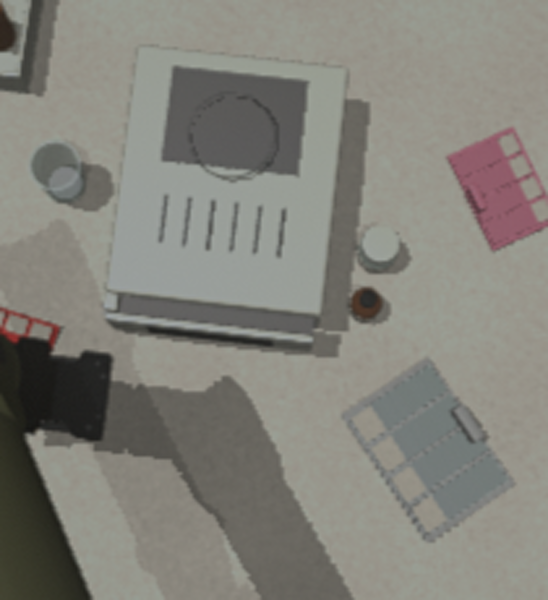

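View pics/scene5.png

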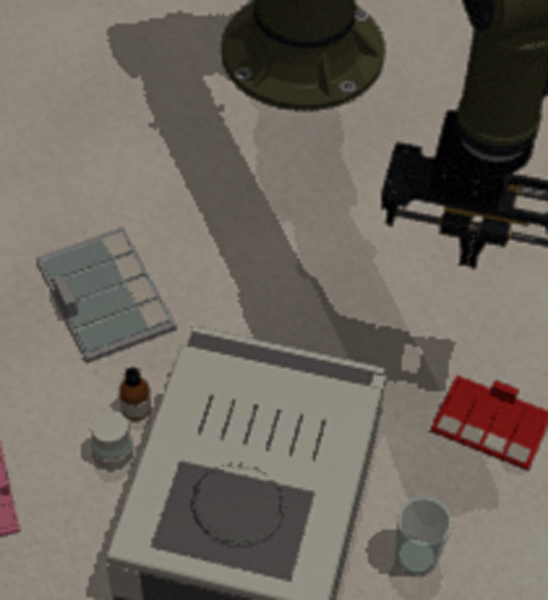

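In both views the door lies flat along the front: its outer face is at 0.551 in scanner x over the whole width. It can only sit there if the tray is home. The bystanders are unmoved and the arm is clear, so I'm handing in.

Run:
```python
from bench import *
print(close_job())
```

```text
the job is handed in; nothing more can be done
None
```

I pushed the tray home with the shut fingertips, then swung the door closed along its arc from the outside, and handed the job in at about 10.5 s. No verdict came back.

- **Tray:** it met its stop at about 21 N. In the top view the plate then stood about 16 mm proud of the case, which is the home position.
- **Door:** it met its stop at about 14 N. Afterwards both cameras showed its outer face flat along the front to within about 1 mm across the full width, so its angle is close to 0.
- **Bystanders and arm:** the detected positions of the dropper, jar, oil, coverbox and beaker changed by at most about 13 mm, which is within detection scatter. The dish I checked only by eye, and it looked unmoved. The arm stood clear of everything at the end.
- **Checks that failed or disagreed:**
  - In the last top view, the network's slide box detection was actually on the scanner; the scene view put the box where it started.
  - The slide holder couldn't be seen once the tray was in. I only know it lay in the tray before the push and that the push was gentle.

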